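# Mesh the hand drive of an indexing table and bring its empty nest to the loading mark

## Task

The small indexing table is out of gear. Put its hand drive in gear: ease the gear-change knob down its spindle and, while the teeth stand against each other, rock the knob to and fro under light pressure until they mesh and it goes fully home, never forcing tooth against tooth. Then wind the table round with the knob, hands off the table itself, until its empty nest stands at the loading mark, and let go with the drive still in gear and the other things on the bench left where they are.

Things in the scene. Friction and masses are not known exactly. Their poses are not given: they have to be found in the camera images.
- index_base: Base casting of the indexing table, grey, 184 x 230 mm, 18 mm high, fixed to the bench; origin at the centre of its underside, z up, x away from the loading side. The table turns about the vertical through (0, 36 mm) of this frame, the drive spindle stands at (0, -60 mm). A low guard (34 mm high) goes round the pinion on the -y side.
- loading_mark (a point): The loading mark: tip of the steel pointer on the post at the front (-x side) of the base, just off the edge of the table's plate, 42 mm above the bench, 69.5 mm from the table's axis.
- empty_nest (a point): Centre of the floor of the one empty nest on the table (a black open tray, 44 mm radially x 30 mm; the three other nests, at 90 degree steps, hold small circuit boards), 41 mm from the table's axis. A fine line on the plate marks the middle of each nest at the rim.
- dial (a joint): Angle of the table, rad, anticlockwise from above; 0 with the empty nest exactly at the loading mark; starts at -0.76 to -0.46. It turns stiffly (0.25 N m of drag) and stays where it is left. In gear it goes the opposite way to the knob by a third of the knob's angle (12 teeth drive 36), with 0.02 to 0.03 rad of play at the table, 0.06 to 0.09 rad at the knob.
- dial_plate: The table: an aluminium plate 134 mm across, its top 41 mm above the bench, with the nests and boards (up to 54 mm) and the ring gear below it; origin on the turning axis at bench level.
- ring_gear: Toothed steel ring under the rim of the table, 150 mm over the tips, 36 teeth, from 24 to 36 mm above the bench. Where its teeth stand to the pinion's is not known at the start: turning the pinion by at most one tooth (0.52 rad) either way brings them to a gap, and the entry is 0.06 to 0.09 rad of knob wide. Origin on the turning axis at bench level.
- knob_grip (a point): On the axis of the gear-change knob, half-way up its round black fluted grip, 35 mm across and 32 mm high; under the grip is an aluminium skirt 55 mm across, 5 mm thick, that fingertips can rest on. Grip it from above at any yaw; it turns the upright spindle, without end in practice, and slides down it. This point is 109 mm above the bench with the knob up, 93 mm at home.
- drive_knob (a joint): How far the gear-change knob has been pushed down its spindle, m: 0 right up (out of gear), 0.016 fully home (in gear), with a firm stop there that may be pressed. Starts at 0 to 0.0025 and stays where it is left (about 4 N of sliding friction, 2 N of own weight). The teeth touch about 0.004 down and mesh over the last 12 mm.
- drive_pinion: Steel pinion, 54 mm over its 12 teeth, 12 mm thick, on the knob's sleeve; it turns and slides with the knob, but a spring between them gives: 2 N, then 4 N per mm, solid after 6 mm. Teeth pressed together with more than 20 N (some 4.5 mm of spring) are damaged. Origin on the spindle's axis, 0 (home) to 16 mm (up) above the bench.
- oil_bottle: Oil bottle standing behind the base, 36 mm across, 93 mm high; origin under its centre. To be left alone.
- driver_1: Thin screwdriver lying in front of the base, 156 mm long. To be left alone.
- board_4: Small circuit board, 22 x 35 mm, the next to be loaded, lying in front of the loading mark. To be left alone.
- tweezers_2: Tweezers lying beside the base on the spindle's side, 122 mm long. To be left alone.
- loupe: Black eye loupe, 37 mm across, 41 mm high, standing beside the base on the table's side. To be left alone.

How it is judged:
On the way:
1. the drive is in gear: the knob has gone fully home (value of joint drive_knob above 0.0145 m), for 0.2 s.
At the end, for the whole second after the job is handed in: The gear-change knob is fully home (joint drive_knob above 14.5 mm of 16), the empty nest stands at the loading mark (joint dial within 0.07 rad, 4 degrees, of 0) and the table is at rest (value of joint drive_knob above 0.0145 m and value of joint dial between -0.07 and 0.07 rad and velocity of joint dial between -0.05 and 0.05 rad/s); the robot touches nothing.
It fails at once if the teeth of pinion and ring gear are pressed together with more than 20 N (contact force between drive_pinion and ring_gear above 20 N).
It fails at once if the hand or arm pushes the table itself (plate, nests, boards or ring gear) with more than 2 N (contact force between any of the fingers, the arm and dial_plate above 2 N).
It fails at once if one of the loose things round the table is shifted by more than 25 mm (distance of any of oil_bottle, driver_1, board_4, tweezers_2, loupe from where it was at the start of the episode above 0.025 m).
It also fails if it takes over 72 s, if anything falls off the work surface, if the arm or the gripper's body presses on something with over 40 N, if the wrist force passes 120 N, or if a joint passes its speed limit or range.

## Robot

A 6-joint arm with a two-finger parallel gripper is mounted at the origin on a cart in front of the work surface, level with it; the furniture and walls round the work are solid. World frame = base frame: x ahead of the robot, y to its left, z up, the work surface at z = 0. Lengths are in m, angles in rad, forces in N, time in s.
With the tool pointing down it reaches from about 0.25 to 0.775 m from the base axis. Payload 4 kg.
Tool frame: the origin (TCP) lies at the very end of the fingers, on their centre line; the grasp point (between the pads) lies 19 mm behind it; z points along the fingers, y is the line along which they close (so a half turn about z gives the same grasp; the last joint's range is limited). The gripper opens to 94 mm and grips with 3 to 60 N. Pads are 16 mm wide; open, the fingers measure 119 mm over their backs; the gripper's body (75 mm by 177 mm) begins 78 mm behind the grasp point.
Start: joints at [1.081, 0.087, 1.371, -0, 1.684, -0.103], TCP at [0.207, 0.509, 0.206] pointing down, gripper open.
Joint ranges: [-3.1, 3.1], [-0.76, 2.03], [0.27, 2.55], [-1.08, 4.22], [0.17, 2.65], [-2.57, 2.57]. Speed limits (rad/s): [2.79, 2.79, 3.14, 3.14, 3.14, 3.14].

## Interface

Orientations are given as [roll, pitch, yaw] about the fixed x, y, z axes, in that order (R = Rz(yaw) Ry(pitch) Rx(roll)).
In Python, from bench import robot, vision gives the robot as it stands.
- The arm moves only by the shell command python3 -m crank 'ROWS'. ROWS is JSON, a list of rows, each a list of 3 entries, a list of its own where there are three numbers: the closure, from 0 (fully open) to 1 (shut), then the shift along the tool's x, y, z in m, then the turn, a rotation vector about the tool's x, y, z in degrees. A call has 1 to 8 rows; each row shifts and turns the commanded pose from where the row before left it, along the tool's axes as they then stand; what a row does not reach is not made up. A row lasts 1/10 s, in which the tool goes at most 50 mm and 8.59 degrees, less where a joint would pass 70% of its speed; a pose out of reach is approached as far as the arm can. A call with a gripper value outside its range is refused whole. The fingers move at their own pace and stop on an object; the grip force is fixed at half the most. Time passes only in rows, so rows that do not move let the fingers close. It gives the time, the measured TCP pose, the force, the opening and the grip force at its end, in the units of the state.
- robot.get_obs(): the state, without advancing time (a new reading comes with each control period).
- vision.snapshot(name): name is "scene" or "side" or "wrist"; returns a dict with "color" (420x560x3 uint8, red, green, blue), "z_map" (420x560 float32, m along the optical axis (not along the pixel's ray), 0 where there is no reading), "fx", "fy", "cx", "cy" (pixels), "R" (3x3) and "t" (3): a world point X has camera coordinates R X + t. Camera axes: x right, y down, z forward; pixel columns grow to the right and rows downward; lengths in m; the calibration is good to about 2 mm. A picture is of the moment at which its call begins.
- robot.close_job(): hands the job in; it is judged then, once.
The state is a dict: "time": time; "joint_positions": joint angles; "qvel": joint speeds; "joint_torque": joint torques, N m; "tool_pos": TCP position; "ee_rot": TCP orientation; "wrist_force": force on the tool from outside, world axes, zero at the start; "wrist_torque": the same for the moment, N m; "width": finger opening in m; "finger_force": force on a finger pad.
Only numpy, scipy, OpenCV 4.12 (cv2) and the standard library are available. Lean on these libraries where they do the work, as an engineer would, in place of code of your own. Each camera call takes 0.05 s, during which the arm holds its last target. There are 200 camera calls.

## Working session

There is one attempt and no reset: what is moved stays moved. The work goes in short steps, Python scripts to look and compute and a shell command to move; the robot and the scene stay as the last step left them, time stands still between calls to the robot, and variables do not carry over. Pictures are saved under pics/ and viewed, at most 10 in all, crops included, and the job is handed in when it is done.

```bash
mkdir -p pics; cat > h.py <<'E'
from bench import robot, vision
import numpy as np, cv2
def snap(n,f):
    s=vision.snapshot(n); cv2.imwrite('pics/'+f,s['color'][:,:,::-1]); np.savez('/tmp/'+f+'.npz',**s); return s
def pt(s,u,v,z=None):
    R,t=np.array(s['R']),np.array(s['t'])
    r=np.array([(u-s['cx'])/s['fx'],(v-s['cy'])/s['fy'],1.]); c=-R.T@t; d=R.T@r
    k=float(s['z_map'][int(v),int(u)]) if z is None else (z-c[2])/d[2]
    return c+k*d
E
python3 - <<'E'
from h import *
a=snap('scene','a.png');b=snap('side','b.png')
print(np.array(a['R']),a['t'],np.array(b['R']),b['t'])
cv2.imwrite('pics/ab.png',np.hstack([cv2.resize(np.vstack([a['color'],b['color']]),(560,840))])[:,:,::-1])
o=robot.get_obs();print(o['tool_pos'],o['ee_rot'],o['time'],o['wrist_force'],o['width'])
E
```

```text
[[-0.60046753 -0.79954604 -0.01284016]
 [-0.61177297  0.46966987 -0.63650926]
 [ 0.5149491  -0.37434788 -0.77116217]] [0.33647658 0.430161   0.62087951] [[ 0.99891824 -0.04069974 -0.02249194]
 [-0.04203993 -0.58368934 -0.81088803]
 [ 0.01987463  0.8109564  -0.58476894]] [-0.59956117  0.1019266   0.90849008]
[0.20725919 0.50891504 0.20441291] [-3.13958096e+00 -2.07780909e-04  2.75476287e+00] 0.1 [ 0.04287764 -0.42045008 -1.28984495] 0.09363426508509101
```

View pics/a.png

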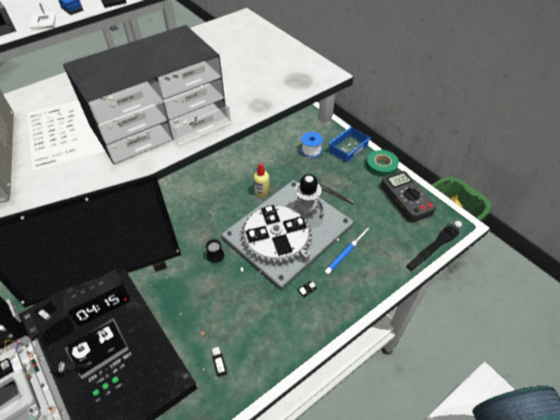

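View pics/b.png

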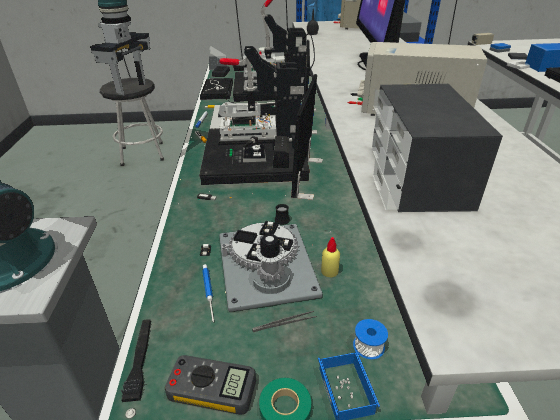

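The scene view shows the knob at about (309,186) and the table hub at about (276,230). In the side view the knob is at (270,243). I'll take an enlarged crop and positions next.

```bash
python3 - <<'E'
from h import *
a=dict(np.load('/tmp/a.png.npz'));b=dict(np.load('/tmp/b.png.npz'))
ca=cv2.resize(a['color'][165:295,210:370],None,fx=4.5,fy=4.5,interpolation=3)
cv2.imwrite('pics/a2.png',ca[:,:,::-1])
print('knob top scene',pt(a,309,179,.125),pt(a,309,182)); print('side',pt(b,270,239,.125),pt(b,270,239))
print('hub',pt(a,276,230,.041),pt(a,276,230))
for u,v in [(296,182),(352,221),(281,284),(224,234)]: print(pt(a,u,v,.018))
for u,v in [(303,226),(321,297),(228,306),(220,232)]: print(pt(b,u,v,.018))
E
```

```text
knob top scene [ 0.59003724 -0.11764244  0.125     ] [ 0.58247959 -0.11118542  0.12659588]
side [ 0.59348495 -0.12194481  0.125     ] [ 0.59352053 -0.11947305  0.1229729 ]
hub [ 0.57801088 -0.0232197   0.041     ] [ 0.57147074 -0.01834115  0.05182526]
[ 0.67657794 -0.15750447  0.018     ]
[ 0.51014867 -0.18090195  0.018     ]
[0.48017621 0.03891323 0.018     ]
[0.65139242 0.0617512  0.018     ]
[0.67419494 0.05110748 0.018     ]
[ 0.68583233 -0.17118763  0.018     ]
[ 0.51004772 -0.1827786   0.018     ]
[0.48081606 0.04185833 0.018     ]
```

View pics/a2.png

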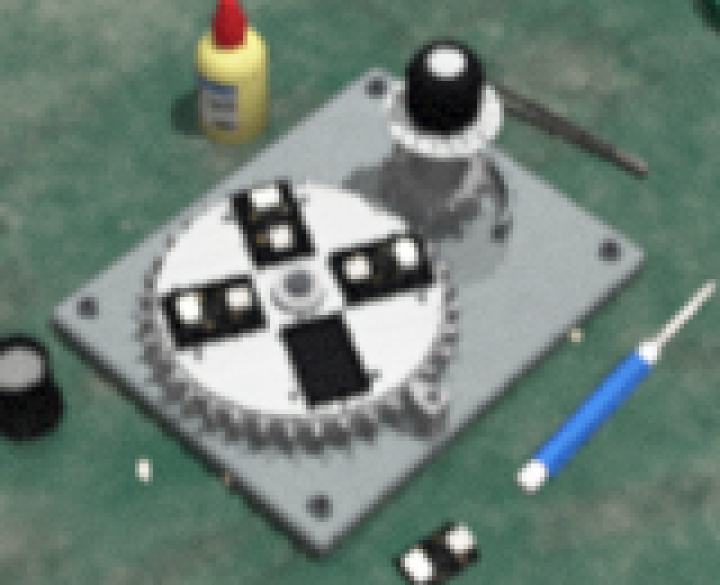

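The crop shows the base with the empty nest at about (327,360), the pointer at about (433,400) and the knob up. Before moving I'll check the path for obstacles and estimate the dial angle.

```bash
python3 - <<'E'
from h import *
P=[]
for f in 'ab':
    s=dict(np.load(f'/tmp/{f}.png.npz'));v,u=np.mgrid[0:420,0:560];z=s['z_map']
    c=np.stack([(u-s['cx'])/s['fx']*z,(v-s['cy'])/s['fy']*z,z],-1)[z>0]
    P.append((c-s['t'])@s['R'])
P=np.vstack(P)
A=np.array([.207,.509]);B=np.array([.592,-.12]);d=(B-A)/np.linalg.norm(B-A)
w=P[:,:2]-A;l=w@d;n=abs(w@[-d[1],d[0]])
for k in np.arange(-.1,.85,.1):
    m=(l>k)&(l<k+.1)&(n<.12)&(P[:,2]<.6); print(round(k,1),m.sum(),P[m,2].max() if m.any() else None)
a=dict(np.load('/tmp/a.png.npz'))
q=lambda x,y,z:pt(a,210+x/4.5,165+y/4.5,z)
hub=q(299,290,.045);nest=q(327,360,.041);ptr=q(433,392,.042);print(hub,nest,ptr)
tops=q(447,62,.125),q(444,98,.109);print('knob',tops)
an=lambda p:np.arctan2(*(p-hub)[1::-1]); print('nest,ptr ang',an(nest),an(ptr),np.linalg.norm((nest-hub)[:2]),np.linalg.norm((ptr-hub)[:2]))
E
```

```text
-0.1 592 0.43810855920579594
0.0 2192 0.44489800593188056
0.1 374 0.004688128510879979
0.2 3702 0.04575926243156362
0.3 8907 0.04615711783039775
0.4 9385 0.006534777994043371
0.5 8581 0.05117145581725941
0.6 7654 0.055419443184557035
0.7 9353 0.12659587708978007
0.8 8475 0.02297422436327124
[ 0.57618524 -0.02303035  0.045     ] [ 0.53927148 -0.01087164  0.041     ] [ 0.49624057 -0.0373539   0.042     ]
knob (array([ 0.59010321, -0.1185851 ,  0.125     ]), array([ 0.58472859, -0.11339717,  0.109     ]))
nest,ptr ang 2.8234028545858982 -2.964305510653515 0.03886463913691845 0.0812176973440321
```

```bash
R='x'; python3 -m crank '[[0,[-0.037,-0.027,0],[0,0,0]],[0,[-0.037,-0.027,0],[0,0,0]],[0,[-0.037,-0.027,0],[0,0,0]],[0,[-0.037,-0.027,0],[0,0,0]],[0,[-0.037,-0.027,0],[0,0,0]],[0,[-0.037,-0.027,0],[0,0,0]],[0,[-0.037,-0.027,0],[0,0,0]],[0,[-0.037,-0.027,0],[0,0,0]]]'
python3 -m crank '[[0,[-0.037,-0.027,0],[0,0,0]],[0,[-0.037,-0.027,0],[0,0,0]],[0,[-0.037,-0.027,0],[0,0,0]],[0,[-0.037,-0.027,0],[0,0,0]],[0,[-0.037,-0.027,0],[0,0,0]],[0,[-0.037,-0.027,0],[0,0,0]],[0,[-0.037,-0.027,0],[0,0,0]],[0,[0,0,0],[0,0,0]]]'
python3 - <<'E'
from h import *
s=snap('wrist','w.png');print(robot.get_obs()); print(np.array(s['R']),s['t'])
E
```

```text
time: 0.9
tool_pos: [0.4005, 0.1959, 0.2051]
ee_rot: [-3.142, -0.0, 2.755]
wrist_force: [0.7, 0.6, -0.6]
width: 0.0938
finger_force: 0.0
time: 1.7
tool_pos: [0.5699, -0.0797, 0.2031]
ee_rot: [-3.14, -0.002, 2.749]
wrist_force: [0.4, 0.2, -0.3]
width: 0.0942
finger_force: 0.0
{'time': 1.75, 'joint_positions': array([-2.33663577e-01,  1.43847123e-01,  1.31206347e+00,  1.26273077e-04,
        1.68892325e+00, -1.41379611e+00]), 'qvel': array([ 0.04903092, -0.0476366 ,  0.03007698,  0.02121134,  0.0184062 ,
        0.00749608]), 'joint_torque': array([ -1.33113395, -35.62985301, -30.77972174,  -0.217537  ,
        -0.09399563,  -0.06736586]), 'tool_pos': array([ 0.56886806, -0.07717064,  0.20358698]), 'ee_rot': array([-3.14120977, -0.00322094,  2.75094292]), 'wrist_force': array([ 0.01686475,  0.47234115, -0.21540549]), 'wrist_torque': array([ 0.02679291, -0.06806041,  0.01408161]), 'finger_force': 0.0, 'width': 0.09386358658316371}
[[ 0.38379094  0.92341793 -0.00195906]
 [ 0.89937562 -0.37331581  0.22750561]
 [ 0.20935141 -0.08907653 -0.9737748 ]] [-0.14347691 -0.56675506  0.2616363 ]
```

View pics/w.png

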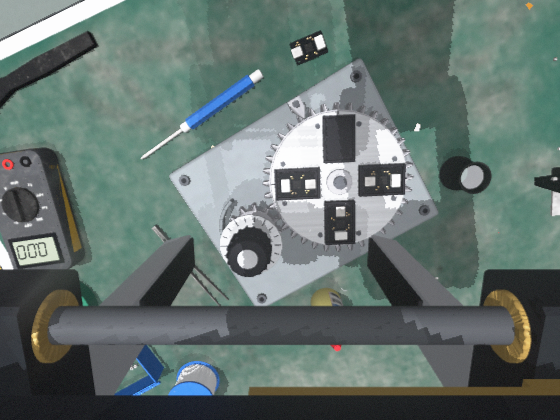

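The wrist view shows the knob top at about (244,259), the hub at (339,181), the nest at (339,138) and the pointer near (296,104).

```bash
python3 - <<'E'
from h import *
s=dict(np.load('/tmp/w.png.npz'));o=robot.get_obs()
k=pt(s,244,259,.125);hub=pt(s,339,181,.048);n=pt(s,339,138,.041);p=pt(s,300,110,.042)
print('knob',k,'z',pt(s,244,259),hub,n,p)
an=lambda q:np.arctan2(*(q-hub)[1::-1]); print('dial',(an(n)-an(p)+np.pi)%(2*np.pi)-np.pi)
from scipy.spatial.transform import Rotation as Q
print((Q.from_euler('xyz',o['ee_rot']).as_matrix().T)@(np.array([k[0],k[1],.096])-o['tool_pos']))
cv2.imwrite('pics/w2.png',cv2.resize(s['color'][80:290,200:430],None,fx=2.8,fy=2.8,interpolation=3)[:,:,::-1])
E
```

```text
knob [ 0.59196657 -0.12157098  0.125     ] z [ 0.59178874 -0.12142822  0.12556079] [ 0.57837623 -0.02398857  0.048     ] [ 0.54082895 -0.00882944  0.041     ] [ 0.50250478 -0.03377898  0.042     ]
dial -0.5120520173753675
[-0.03861181 -0.03221849  0.10747552]
```

View pics/w2.png

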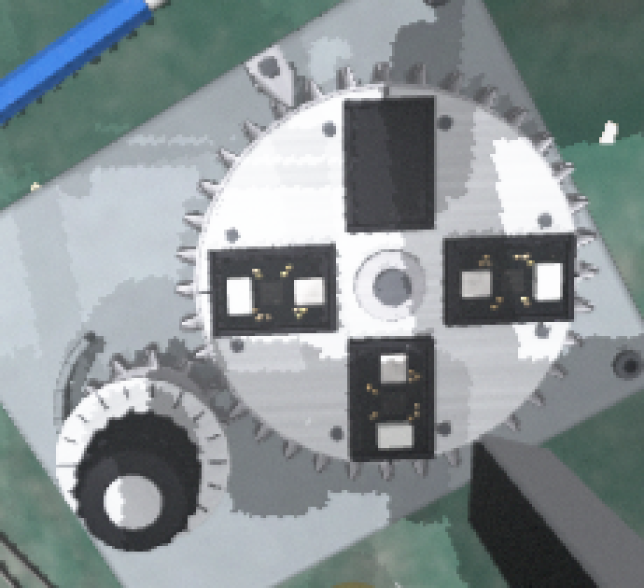

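```bash
python3 -m crank '[[0,[-0.019,-0.016,0],[0,0,0]],[0,[-0.019,-0.016,0],[0,0,0]],[0,[0,0,0.035],[0,0,0]],[0,[0,0,0.03],[0,0,0]],[0,[0,0,0],[0,0,0]],[0,[0,0,0],[0,0,0]]]'
python3 - <<'E'
from h import *
o=robot.get_obs()
from scipy.spatial.transform import Rotation as Q
print(o['tool_pos'],o['ee_rot'],(Q.from_euler('xyz',o['ee_rot']).as_matrix().T)@(np.array([.592,-.1215,.096])-o['tool_pos']))
E
```

```text
time: 2.35
tool_pos: [0.5912, -0.1177, 0.1405]
ee_rot: [3.141, -0.001, 2.756]
wrist_force: [1.0, 0.9, -0.2]
width: 0.0944
finger_force: 0.0
[ 0.59121395 -0.11771969  0.14051052] [ 3.14134373e+00 -1.47631975e-03  2.75613909e+00] [-0.0022154  -0.00321848  0.04450649]
```

```bash
python3 -m crank '[[0,[-0.002,-0.003,0.02],[0,0,0]],[0,[0,0,0.022],[0,0,0]],[0,[0,0,0],[0,0,0]],[1,[0,0,0],[0,0,0]],[1,[0,0,0],[0,0,0]],[1,[0,0,0],[0,0,0]],[1,[0,0,0],[0,0,0]],[1,[0,0,0],[0,0,0]]]'
```

```text
time: 3.15
tool_pos: [0.5928, -0.1226, 0.0991]
ee_rot: [3.141, 0.001, 2.755]
wrist_force: [-0.1, 0.8, 0.2]
width: 0.0576
finger_force: 0.0
```

```bash
python3 -m crank '[[1,[0,0,0],[0,0,0]],[1,[0,0,0],[0,0,0]],[1,[0,0,0],[0,0,0]],[1,[0,0,0],[0,0,0]],[1,[0,0,0],[0,0,0]],[1,[0,0,0],[0,0,0]]]'
```

```text
time: 3.75
tool_pos: [0.5941, -0.1188, 0.0985]
ee_rot: [3.134, 0.0, 2.757]
wrist_force: [4.9, 8.6, -1.1]
width: 0.0345
finger_force: 30.0
```

```bash
python3 -m crank '[[1,[0,0.003,0],[0,0,0]],[1,[0,0,0.001],[0,0,0]],[1,[0,0,0.001],[0,0,0]],[1,[0,0,0],[0,0,0]]]'; python3 -m crank '[[1,[0,0,0.001],[0,0,0]],[1,[0,0,0],[0,0,0]]]';
```

```text
time: 4.15
tool_pos: [0.5942, -0.1186, 0.0966]
ee_rot: [3.139, 0.0, 2.755]
wrist_force: [1.8, 5.4, 1.9]
width: 0.0343
finger_force: 30.0
time: 4.35
tool_pos: [0.5942, -0.1186, 0.0956]
ee_rot: [3.139, 0.0, 2.755]
wrist_force: [1.4, 4.6, 2.1]
width: 0.0344
finger_force: 30.0
```

```bash
python3 -m crank '[[1,[0,0.001,0.001],[0,0,0]],[1,[0,0,0],[0,0,0]]]'; python3 -m crank '[[1,[0,0,0.0007],[0,0,0]],[1,[0,0,0],[0,0,0]]]'
```

```text
time: 4.55
tool_pos: [0.5943, -0.1185, 0.0949]
ee_rot: [3.141, 0.0, 2.755]
wrist_force: [0.4, 3.7, 2.8]
width: 0.0343
finger_force: 30.0
time: 4.75
tool_pos: [0.5943, -0.1186, 0.0946]
ee_rot: [3.141, 0.001, 2.755]
wrist_force: [-0.4, 4.1, 4.8]
width: 0.0344
finger_force: 30.0
```

```bash
python3 -m crank '[[1,[0,0.001,0.001],[0,0,0]],[1,[0,0,0],[0,0,0]]]'; python3 -m crank '[[1,[0,0,0],[0,0,2]],[1,[0,0,0],[0,0,2]],[1,[0,0,0],[0,0,0]]]';python3 -m crank '[[1,[0,0,0],[0,0,2]],[1,[0,0,0],[0,0,2]],[1,[0,0,0],[0,0,0]]]'
```

```text
time: 4.95
tool_pos: [0.5944, -0.1185, 0.0939]
ee_rot: [-3.141, 0.001, 2.754]
wrist_force: [-1.5, 3.5, 6.5]
width: 0.0345
finger_force: 30.0
time: 5.25
tool_pos: [0.5943, -0.1187, 0.094]
ee_rot: [-3.141, 0.001, 2.684]
wrist_force: [-1.5, 2.5, 6.8]
width: 0.0343
finger_force: 30.0
time: 5.55
tool_pos: [0.5942, -0.1188, 0.0939]
ee_rot: [-3.141, 0.001, 2.614]
wrist_force: [-1.2, 2.5, 5.8]
width: 0.0344
finger_force: 30.0
```

```bash
for i in 1 2 3; do python3 -m crank '[[1,[0,0,0],[0,0,2]],[1,[0,0,0],[0,0,2]],[1,[0,0,0],[0,0,0]]]' | grep -E 'tool_pos|force'; python3 -c "
from h import *
print(robot.get_obs()['wrist_torque'])"; done
```

```text
tool_pos: [0.5942, -0.119, 0.0939]
wrist_force: [-2.1, 2.0, 6.2]
finger_force: 30.0
[0.68388716 0.2410806  0.00978615]
tool_pos: [0.5941, -0.1191, 0.0939]
wrist_force: [-2.0, 1.6, 6.1]
finger_force: 30.0
[0.69882115 0.20786177 0.04092151]
tool_pos: [0.5939, -0.1191, 0.0927]
wrist_force: [-1.2, -0.4, 2.4]
finger_force: 30.0
[ 0.34389836 -0.03465175 -0.03518554]
```

```bash
python3 -m crank '[[1,[0,0,0.001],[0,0,0]],[1,[0,0,0.0005],[0,0,0]],[1,[0,0,0],[0,0,0]]]'; python3 -c "
from h import *
print(robot.get_obs()['wrist_torque'])"
```

```text
time: 6.75
tool_pos: [0.594, -0.119, 0.0909]
ee_rot: [-3.14, 0.0, 2.405]
wrist_force: [-1.8, -1.3, 1.5]
width: 0.0343
finger_force: 30.0
[-0.17152325  0.1696786  -0.01636628]
```

Sliding in freely; continue in steps.

```bash
python3 -m crank '[[1,[0,0,0.001],[0,0,0]],[1,[0,0,0.001],[0,0,0]],[1,[0,0,0],[0,0,0]]]'; python3 -m crank '[[1,[0,0,0.001],[0,0,0]],[1,[0,0,0.001],[0,0,0]],[1,[0,0,0],[0,0,0]]]'
```

```text
time: 7.05
tool_pos: [0.594, -0.1189, 0.089]
ee_rot: [-3.14, 0.0, 2.405]
wrist_force: [-3.0, -4.0, 2.0]
width: 0.0346
finger_force: 30.0
time: 7.35
tool_pos: [0.594, -0.1189, 0.0872]
ee_rot: [-3.14, 0.001, 2.405]
wrist_force: [-2.8, -4.4, 2.6]
width: 0.0343
finger_force: 30.0
```

```bash
python3 -m crank '[[1,[0,0,0.001],[0,0,0]],[1,[0,0,0.001],[0,0,0]],[1,[0,0,0],[0,0,0]]]'
```

```text
time: 7.65
tool_pos: [0.594, -0.1189, 0.0852]
ee_rot: [-3.14, 0.001, 2.405]
wrist_force: [-3.4, -3.8, 1.9]
width: 0.0342
finger_force: 30.0
```

```bash
python3 -m crank '[[1,[0,-0.001,0.001],[0,0,0]],[1,[0,0,0.001],[0,0,0]],[1,[0,0,0],[0,0,0]]]'; python3 -m crank '[[1,[0,0,0.001],[0,0,0]],[1,[0,0,0],[0,0,0]]]'; python3 -m crank '[[1,[0,0,0.001],[0,0,0]],[1,[0,0,0],[0,0,0]]]'
```

```text
time: 7.95
tool_pos: [0.594, -0.119, 0.0834]
ee_rot: [-3.142, 0.001, 2.406]
wrist_force: [-2.3, -3.6, 2.5]
width: 0.0344
finger_force: 30.0
time: 8.15
tool_pos: [0.594, -0.119, 0.0832]
ee_rot: [3.142, 0.001, 2.406]
wrist_force: [-2.9, -3.2, 5.5]
width: 0.0344
finger_force: 30.0
time: 8.35
tool_pos: [0.5941, -0.119, 0.0831]
ee_rot: [3.141, 0.002, 2.406]
wrist_force: [-4.5, -3.0, 8.2]
width: 0.0344
finger_force: 30.0
```

```bash
python3 -m crank '[[1,[0,0,0],[0,0,4]],[1,[0,0,0],[0,0,4]],[1,[0,0,0],[0,0,4]],[1,[0,0,0],[0,0,4]],[1,[0,0,0],[0,0,4]],[1,[0,0,0],[0,0,4]],[1,[0,0,0],[0,0,4]],[1,[0,0,0],[0,0,4]]]'; python3 -m crank '[[1,[0,0,0],[0,0,4]],[1,[0,0,0],[0,0,4]],[1,[0,0,0],[0,0,4]],[1,[0,0,0],[0,0,4]],[1,[0,0,0],[0,0,4]],[1,[0,0,0],[0,0,4]],[1,[0,0,0],[0,0,4]],[1,[0,0,0],[0,0,0]]]'
python3 - <<'E'
from h import *
s=snap('scene','a3.png');w=snap('wrist','w3.png')
ca=cv2.resize(s['color'][165:295,210:370],(640,520),interpolation=3)
cv2.imwrite('pics/a4.png',ca[:,:,::-1])
E
```

```text
time: 9.15
tool_pos: [0.5929, -0.1198, 0.0831]
ee_rot: [-3.14, 0.002, 1.844]
wrist_force: [-7.8, -4.1, 9.7]
width: 0.0342
finger_force: 30.0
time: 9.95
tool_pos: [0.5919, -0.1198, 0.083]
ee_rot: [-3.139, 0.003, 1.357]
wrist_force: [-9.5, -3.9, 11.5]
width: 0.0344
finger_force: 30.0
```

View pics/w3.png

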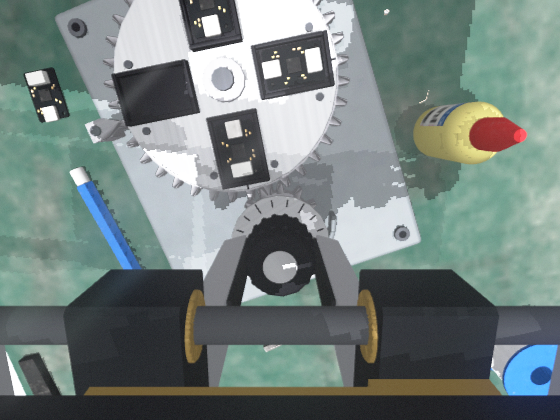

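View pics/a4.png

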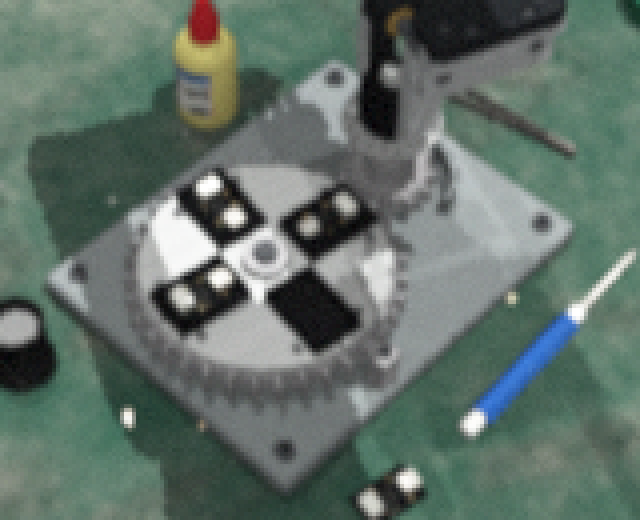

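The wrist view shows the hub at (222,79), the empty nest centre at (157,93) and the pointer from its post at (98,131) to its tip near (122,127). The drive is turning the table.

```bash
python3 - <<'E'
from h import *
s=dict(np.load('/tmp/w3.png.npz'));w=dict(np.load('/tmp/w.png.npz'))
def A(s,h,n,p,o):
    hub=pt(s,*h,.048);an=lambda q,z:np.arctan2(*(pt(s,*q,z)-hub)[1::-1])%6.2832
    ops=an(o,.048)+ -np.pi
    return hub,an(n,.041),ops%6.2832,an(p,.042),pt(s,*p,.042)
print(A(w,(339,181),(339,138),(303.6,116.8),(339,222)))
print(A(s,(222,79),(157,93),(122,127),(292,64)))
cv2.imwrite('pics/w4.png',cv2.resize(s['color'][0:200,60:350],None,fx=2.75,fy=2.75,interpolation=3)[:,:,::-1])
E
```

```text
(array([ 0.57837623, -0.02398857,  0.048     ]), np.float64(2.7578709503646595), np.float64(2.78552915299141), np.float64(3.2709897311844562), array([ 0.50954306, -0.0329444 ,  0.042     ]))
(array([ 0.5787283 , -0.02359878,  0.048     ]), np.float64(3.101136247536447), np.float64(3.125584164617214), np.float64(3.3312398811276687), array([ 0.5108063 , -0.03663565,  0.042     ]))
```

View pics/w4.png

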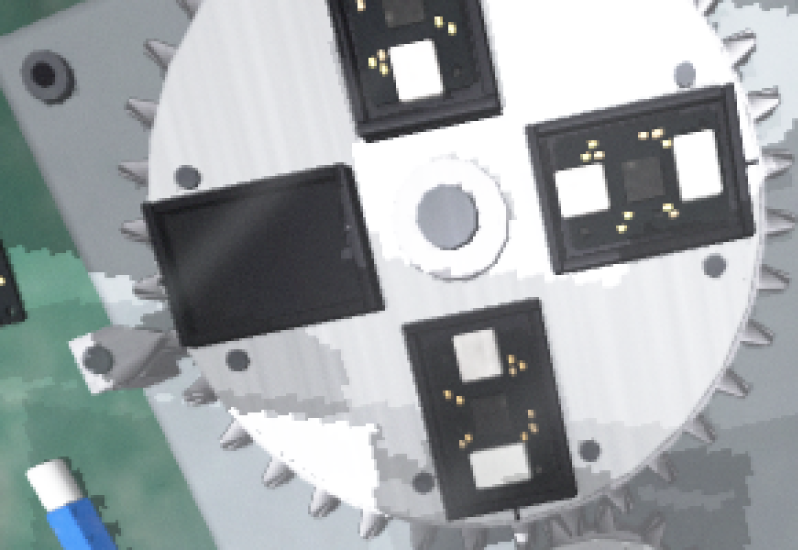

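```bash
python3 - <<'E'
from h import *
s=dict(np.load('/tmp/w3.png.npz'))
hub=pt(s,222.5,79,.05);m=lambda x,y,z:np.arctan2(*(pt(s,60+x/2.75,y/2.75,z)-hub)[1::-1])%6.2832
print(hub,(m(758,158,.041)+np.pi)%6.2832,m(518,514,.041)-np.pi/2,m(188,340,.042),m(98,360,.042))
# circle-fit-free axis check: midpoint of nest-mark-opposites; base holes
for q in [(78,28),(402,233)]: print(pt(s,*q,.018))
E
```

```text
[ 0.57927307 -0.0239643   0.05      ] 3.1238571021545534 3.121823240660298 3.320593700056167 3.275419814169311
[0.49222856 0.03053466 0.018     ]
[ 0.67672857 -0.14996521  0.018     ]
```

```bash
python3 -m crank '[[1,[-0.002,-0.003,0],[0,0,4]],[1,[0,0,0],[0,0,4]],[1,[0,0,0],[0,0,4]],[1,[0,0,0],[0,0,4]],[1,[0,0,0],[0,0,4]],[1,[0,0,0],[0,0,4]],[1,[0,0,0],[0,0,4]],[1,[0,0,0],[0,0,1]]]'
python3 -m crank '[[1,[0,0,0],[0,0,0]],[1,[0,0,0],[0,0,0]]]'
python3 - <<'E'
from h import *
w=snap('wrist','w5.png')
cv2.imwrite('pics/w6.png',cv2.resize(w['color'][0:260],None,fx=1.42,fy=1.42,interpolation=3)[:,:,::-1])
E
```

```text
time: 10.85
tool_pos: [0.5905, -0.1194, 0.0831]
ee_rot: [3.141, -0.001, 0.852]
wrist_force: [-4.8, -0.2, 9.7]
width: 0.0343
finger_force: 30.0
time: 11.05
tool_pos: [0.5904, -0.1194, 0.0831]
ee_rot: [3.141, -0.001, 0.853]
wrist_force: [-4.4, -1.5, 9.7]
width: 0.0344
finger_force: 30.0
```

View pics/w6.png

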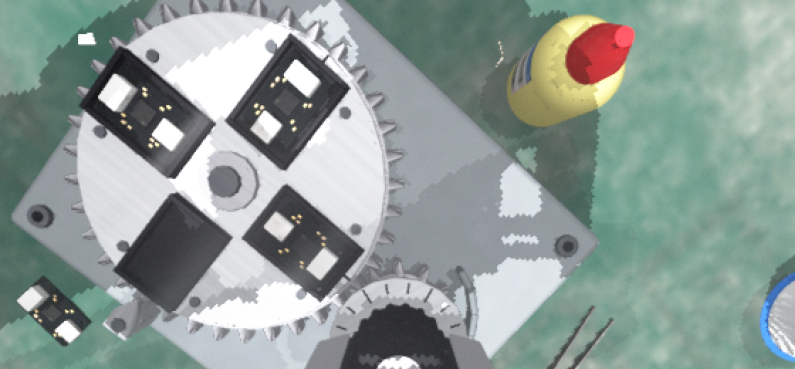

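The image shows the empty nest, centred at about (175,252), now beside the pointer post at (119,325). The hub is at (229,180).

```bash
python3 - <<'E'
from h import *
s=dict(np.load('/tmp/w5.png.npz'));k=1.42
P=lambda x,y,z:pt(s,x/k,y/k,z)
hub=P(229,180,.05);an=lambda p:np.arctan2(*(p-hub)[1::-1])%6.2832
print('hub',hub)
c=[P(*q,.048) for q in [(178,192),(232,237),(180,311),(114,266)]]
n=sum(c)/4; d=(c[2]+c[3]-c[0]-c[1])/2
print('nest',an(n),np.linalg.norm((n-hub)[:2]),'dir',np.arctan2(d[1],d[0])%6.2832)
# sides of opposite nest
c=[P(*q,.048) for q in [(290,34),(349,87),(282,168),(227,122)]];n=sum(c)/4;d=(c[2]+c[3]-c[0]-c[1])/2
print('opp',(an(n)+np.pi)%6.2832,'dir',np.arctan2(d[1],d[0])%6.2832)
a,b=P(39,215,.018),P(567,245,.018);print(np.arctan2(*(b-a)[1::-1])+np.deg2rad(52.2)+np.pi,a,b)
print('post',an(P(119,325,.042)),'tip',an(P(152,305,.042)))
E
```

```text
hub [ 0.58109065 -0.02482715  0.05      ]
nest 3.286808284729502 0.04035423279410587 dir 3.2719935150772703
opp 3.2987584983722664 dir 3.2779577436703793
3.277166826871591 [0.49145118 0.03148067 0.018     ] [ 0.67644937 -0.14988654  0.018     ]
post 3.262312666811562 tip 3.345161829243593
```

The nest direction is about 3.284 rad and the mark about 3.28 rad, so the dial is near 0. I'll release and lift.

```bash
python3 -m crank '[[0,[0,0,0],[0,0,0]],[0,[0,0,0],[0,0,0]],[0,[0,0,0],[0,0,0]],[0,[0,0,0],[0,0,0]],[0,[0,0,0],[0,0,0]],[0,[0,0,0],[0,0,0]],[0,[0,0,0],[0,0,0]],[0,[0,0,0],[0,0,0]]]'
python3 -m crank '[[0,[0,0,0],[0,0,0]],[0,[0,0,-0.02],[0,0,0]],[0,[0,0,-0.03],[0,0,0]],[0,[0,0,-0.04],[0,0,0]],[0,[0,0,-0.03],[0,0,0]],[0,[0,0,0],[0,0,0]],[0,[0,0,0],[0,0,0]]]'
python3 - <<'E'
from h import *
w=snap('wrist','w7.png');print([pt(w,u,v)[2].round(4) for u,v in [(280,265)]],robot.get_obs()['wrist_force'])
E
```

```text
time: 11.9
tool_pos: [0.5905, -0.12, 0.0813]
ee_rot: [3.142, -0.0, 0.852]
wrist_force: [-0.9, 0.2, 0.5]
width: 0.0927
finger_force: 0.0
time: 12.6
tool_pos: [0.5907, -0.1201, 0.2018]
ee_rot: [3.14, -0.001, 0.852]
wrist_force: [-0.2, -0.3, -0.4]
width: 0.0935
finger_force: 0.0
[np.float64(0.0038)] [-0.56295193  0.03200276  0.43449413]
```

View pics/w7.png

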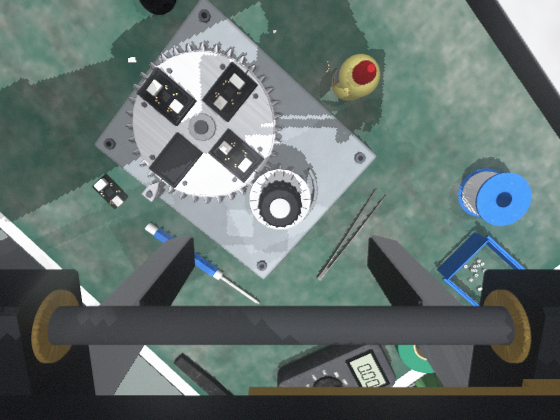

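The hand is clear and the empty nest at (176,161) is in line with the hub (202,127) and the pointer tip (157,183). One last check is the knob height.

```bash
python3 - <<'E'
from h import *
w=dict(np.load('/tmp/w7.png.npz'));v=dict(np.load('/tmp/w.png.npz'))
print(np.median([pt(w,281+i,208+j)[2] for i in range(-4,5) for j in range(-4,5)]),np.median([pt(v,244+i,259+j)[2] for i in range(-4,5) for j in range(-4,5)]))
hub=pt(w,202,126.5,.05);an=lambda q,z:np.arctan2(*(pt(w,*q,z)-hub)[1::-1])%6.2832
print(an((176,161),.041),an((157,183),.042))
E
```

```text
0.11085420254875633 0.12594648187515872
3.268252841956678 3.2592576285104253
```

```bash
python3 -c "
from bench import robot
print(robot.close_job())"
```

```text
the job is handed in; nothing more can be done
None
```

The drive is in gear with the knob against its home stop, the empty nest is within about 0.02 rad of the loading mark by camera, and I handed the job in with the hand clear of everything; no verdict came back.

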